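Set and lock the selector of a slide warmer

ROBOT

A 7-joint arm with a two-finger parallel gripper is mounted at the origin on the work surface. World frame = base frame: x ahead of the robot, y to its left, z up, the work surface at z = 0. Lengths are in m, angles in rad, forces in N, time in s.
With the tool pointing down it reaches from about 0.4 to 0.9 m from the base axis. Payload 5.5 kg.
Tool frame: the origin (TCP) lies at the very end of the fingers, on their centre line; the grasp point (between the pads) lies 19 mm behind it; z points along the fingers, y is the line along which they close (so a half turn about z gives the same grasp; the last joint's range is limited). The gripper opens to 85 mm and grips with 20 to 120 N. Pads are 22 mm wide; open, the fingers measure 114 mm over their backs; the gripper's body (76 mm by 85 mm) begins 54 mm behind the grasp point. The pads swing forward as they close: fully open they stand 13 mm farther back than shut.
Start: joints at [-0.955, 0.501, -0.427, 1.55, 0.221, 1.138, -0.21], TCP at [0.225, 0.61, 0.231] pointing down, gripper open.
Joint ranges: [-2.88, 2.88], [-0.31, 2.03], [-1.54, 1.56], [0.2, 2.42], [-1.41, 4.55], [0.19, 2.02], [-2.57, 2.57]. Speed limits (rad/s): [2.57, 2.57, 3.14, 3.14, 3.14, 3.14, 3.14].

INTERFACE

Orientations are given as [roll, pitch, yaw] about the fixed x, y, z axes, in that order (R = Rz(yaw) Ry(pitch) Rx(roll)).
In Python, from station import bot gives the robot as it stands. The module is installed in compiled form; this text tells all that it offers.
- The arm moves only by the shell command python3 -m inch 'ROWS' [OPENING] [FORCE]. ROWS is JSON, one flat list of numbers, 6 for each row, row after row: the shift along the tool's x, y, z in m, then the turn, a rotation vector about the tool's x, y, z in degrees. A call has 1 to 8 rows; each row shifts and turns the commanded pose from where the row before left it, along the tool's axes as they then stand; what a row does not reach is not made up. A row lasts 1/10 s, in which the tool goes at most 50 mm and 8.59 degrees, less where a joint would pass 70% of its speed; a pose out of reach is approached as far as the arm can. A call is refused whole if a number of a shift passes 0.05 or a number of a turn 8.59, either way. A call with a gripper value outside its range is refused whole. OPENING is the opening, from -1 (shut) to 1 (fully open), so that 0 is half open, set as the call begins (- or left out, the last holds). The fingers move at their own pace and stop on an object; FORCE is the grip in N (left out, the last holds). Time passes only in rows, so rows that do not move let the fingers close. It gives the time, the measured TCP pose, the force, the opening and the grip force at its end, in the units of the state.
- bot.observe(): the state, without advancing time (a new reading comes with each control period).
- bot.get_image(name): name is "side" or "top" or "wrist"; returns a dict with "frame" (420x560x3 uint8, red, green, blue), "range_z" (420x560 float32, m along the optical axis (not along the pixel's ray), 0 where there is no reading), "fx", "fy", "cx", "cy" (pixels), "R" (3x3) and "t" (3): a world point X has camera coordinates R X + t; the wrist camera has in their place "T_tool_cam" (4x4, takes a point from camera to tool coordinates, whose origin is the TCP and whose axes are the flange's). Camera axes: x right, y down, z forward; pixel columns grow to the right and rows downward; lengths in m; the calibration is good to about 2 mm. A picture is of the moment at which its call begins: read the wrist's pose just before it.
- bot.job_done(): hands the job in; it is judged then, once.
The state is a dict: "t": time; "q": joint angles; "dq": joint speeds; "joint_torque": joint torques, N m; "eef_pos": TCP position; "tcp_rot": TCP orientation; "wrist_force": force on the tool from outside, world axes, zero at the start; "ft_torque": the same for the moment, N m; "width": finger opening in m; "finger_force": force on a finger pad.
Only numpy, scipy, OpenCV 4.12 (cv2) and the standard library are available. Lean on these libraries where they do the work, as an engineer would, in place of code of your own. Each camera call takes 0.05 s, during which the arm holds its last target. There are 200 camera calls.

TASK

Turn the slide warmer's selector knob until its pointer stands at the one long mark on the disc around it, feel for the locking notch close by that mark, and there pull the knob straight up, all the way out, so that it stays locked; then let go. Pull gently and never force it: if it does not rise, the notch lies slightly to one side. Do not pull it out at any of the short marks, and leave the other things on and around the warmer where they are.

Things in the scene. Friction and masses are not known exactly. Their poses are not given: they have to be found in the camera images.
- warmer: Low cream slide-warming plate, 280 (x) by 300 (y) by 75 mm high, fixed; origin at the centre of its underside. A black stripe runs along its front (-x) edge; a 4 mm steel deck covers the far half of its top. The knob stands on the near part of the top, its axis at x -72, y -55 mm in this frame.
- scale: Fixed aluminium disc, 92 mm across, 3 mm thick, on the warmer's top round the knob; origin on the knob's axis, 75 mm above the table. Its x axis points to the one long black mark. Four short marks (8 x 2 mm) stand 0.75 and 1.5 rad to either side. It covers the fixed gate that stops the knob's key: notches lie near the long mark and near the two short marks at 0.75 rad.
- long_mark (a point): Middle of the long mark on the disc, 36 mm from the knob's axis; the mark is 18 x 4 mm, radial. The hidden gate is worn: its notches lie up to 0.25 rad to either side of their marks (all shifted alike, about the knob's axis).
- knob (a joint): Turn of the knob about its upright axis, rad, counter-clockwise from above positive; 0 = pointer along the warmer's +x (away from the black stripe). Range -1.7 to 1.3, light friction (0.06 N m), stays where it is left.
- knob_pull (a joint): How far the knob is pulled up, m: 0 = fully in (start), 0.010 = fully out. It slides with 3 N of friction and stays where it is left. It rises freely only within about 0.025 rad of a notch's middle; elsewhere its key strikes the gate, rigidly, after 1 mm. More than 25 N on the gate damages it. Out in a notch the knob cannot turn.
- knob_grip (a point): Point on the axis in the black knob's bar grip, 34 mm above the warmer's top when in; x along the bar to the pointer end (white line on top, nib at the foot), z up. The upright bar is 44 long, 14 thick, and reaches 14 mm above and 23 mm below this point; under it is a round foot 46 mm across. Pinch the bar across its thickness from above.
- cassette_a: White specimen cassette with a wax block, 40 x 28 x 12, on the steel deck (mm); not to be moved; origin at the centre of its underside.
- cassette_b: Second such cassette on the steel deck (mm); not to be moved; origin at the centre of its underside.
- pot: Small clear specimen pot, 32 across, 40 high, on the warmer's front panel, left of the knob (mm); not to be moved; origin at the centre of its underside.
- basket: White open basket 150 x 110 x 50, on the table (mm); not to be moved; origin at the centre of its underside.
- slide_box: Flat slide box 172 x 92 x 38, on the table (mm); not to be moved; origin at the centre of its underside.
- jar: Brown glass jar, 60 across, 90 high, on the table (mm); not to be moved; origin at the centre of its underside.
- brush: Hand brush 170 long, lying on the table (mm); not to be moved.

How it is judged:
By the outcome, as a careful person would: the job done as asked, in the order asked, and still so for the second after the job is handed in, with the robot touching nothing.
It also fails if it takes over 72 s, if anything falls off the work surface, if the arm or the gripper's body presses on something with over 40 N, if the wrist force passes 120 N, or if a joint passes its speed limit or range.

## Working session

There is one attempt and no reset: what is moved stays moved. The work goes in short steps, Python scripts to look and compute and a shell command to move; the robot and the scene stay as the last step left them, time stands still between calls to the robot, and variables do not carry over. Pictures are saved under pics/ and viewed, at most 10 in all, crops included, and the job is handed in when it is done.

```bash
mkdir -p pics; ls
python3 - <<'E'
from station import bot
import cv2,numpy as np
s=bot.observe();print({k:np.round(v,3) for k,v in s.items()})
a=bot.get_image("top");b=bot.get_image("side")
for n,d in(("top",a),("side",b)):
    np.savez(f"{n}.npz",**d);print(n,d["fx"],d["cx"],d["cy"],np.round(d["R"],3),np.round(d["t"],3))
    cv2.imwrite(f"pics/{n}.png",d["frame"][:,:,::-1])
E
```

```text
pics
{'t': np.float64(0.0), 'q': array([-0.955,  0.502, -0.427,  1.551,  0.221,  1.138, -0.21 ]), 'dq': array([ 0.   , -0.001,  0.   , -0.001, -0.001,  0.   ,  0.   ]), 'joint_torque': array([ 0.0000e+00, -5.6954e+01, -5.8160e+00, -2.8094e+01,  1.1000e-02,
        1.2000e-02, -0.0000e+00]), 'eef_pos': array([0.224, 0.609, 0.23 ]), 'tcp_rot': array([-3.14 , -0.   ,  2.789]), 'wrist_force': array([-0.674, -0.405, -0.298]), 'ft_torque': array([ 0.001, -0.016, -0.004]), 'finger_force': np.float64(0.0), 'width': np.float64(0.086)}
top 413.40978016359145 280.5012735222636 206.7452540039454 [[ 0.031 -1.     0.002]
 [-0.979 -0.031 -0.199]
 [ 0.199  0.004 -0.98 ]] [-0.029  0.556  0.95 ]
side 421.8710255826966 278.29737721325864 205.94185828626266 [[ 0.821 -0.571 -0.005]
 [-0.443 -0.632 -0.636]
 [ 0.36   0.525 -0.772]] [-0.451  0.302  1.165]
```

View pics/top.png

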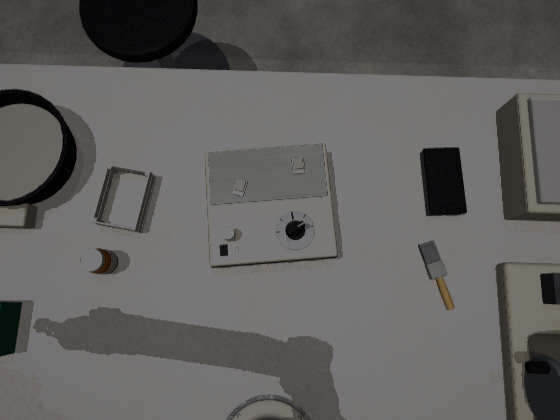

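View pics/side.png

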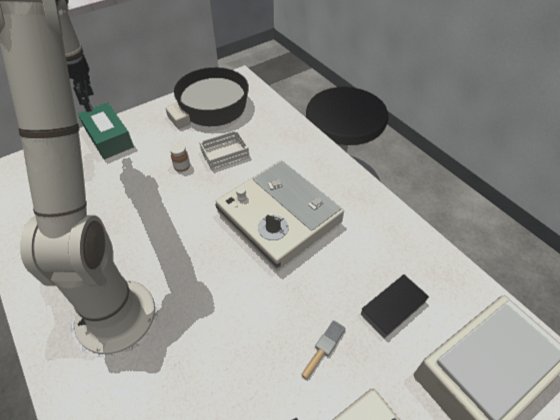

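The top view shows the warmer at columns 206-337, rows 145-265, with the knob and disc near (295,230) and the pot at (229,233). Next I'll enlarge the knob area and cast its pixels to positions.

```bash
cat > h.py <<'E'
import numpy as np,cv2
from scipy.spatial.transform import Rotation as Ro
def cast(d,uv,z,pose=None):
    uv=np.atleast_2d(uv).astype(float)
    r=np.c_[(uv[:,0]-d["cx"])/d["fx"],(uv[:,1]-d["cy"])/d["fy"],np.ones(len(uv))]
    if pose is None: R=np.array(d["R"]).T; o=-R@d["t"]
    else:
        A=np.eye(4);A[:3,:3]=Ro.from_euler("xyz",pose[1]).as_matrix();A[:3,3]=pose[0]
        A=A@d["T_tool_cam"];R=A[:3,:3];o=A[:3,3]
    r=r@R.T
    return o+r*((z-o[2])/r[:,2])[:,None]
E
python3 - <<'E'
from h import *
d=dict(np.load("top.npz"))
f=d["frame"];c=f[135:275,195:345]
cv2.imwrite("pics/crop.png",cv2.resize(c,None,fx=4,fy=4,interpolation=cv2.INTER_CUBIC)[:,:,::-1])
hsv=cv2.cvtColor(f,cv2.COLOR_RGB2HSV)
print(cast(d,[[296,231]],0.078),cast(d,[[206,152],[326,144],[337,258],[211,266]],0.075))
m=(f.max(2)<60)[205:260,265:330].astype(np.uint8)
print(cv2.connectedComponentsWithStats(m)[2:])
E
```

```text
[[ 0.49515048 -0.0499463   0.078     ]] [[ 0.68397678  0.1751426   0.075     ]
 [ 0.7139856  -0.11883707  0.075     ]
 [ 0.43518118 -0.1469843   0.075     ]
 [ 0.40760114  0.14500432  0.075     ]]
(array([[   0,    0,   65,   55, 3227],
       [  26,    7,    3,    7,   11],
       [  39,   10,    1,    2,    2],
       [  20,   16,   20,   19,  294],
       [  35,   52,   30,    3,   41]], dtype=int32), array([[31.96777192, 26.92686706],
       [27.        , 10.        ],
       [39.        , 10.5       ],
       [29.84013605, 24.88095238],
       [51.02439024, 53.31707317]]))
```

View pics/crop.png

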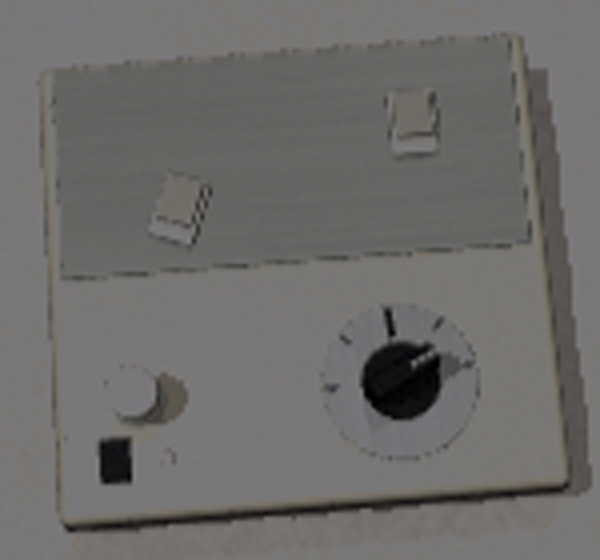

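The crop shows the long mark at (390,320), a bit left of straight up from the knob's axis at (400,382). The pointer's white line runs from (412,368) to (435,350), to the right of the mark. That makes the pointer yaw about -0.95 and the long mark about +0.15, with the axis near (0.495,-0.049). I'll move above it now.

```bash
python3 -m inch '[-0.03,-0.033,0,0,0,0,-0.03,-0.033,0,0,0,0,-0.03,-0.033,0,0,0,0,-0.03,-0.033,0,0,0,0,-0.03,-0.033,0,0,0,0,-0.03,-0.033,0,0,0,0,-0.03,-0.033,0,0,0,0,-0.03,-0.033,0,0,0,0]'
```

```text
t: 0.9
eef_pos: [0.3588, 0.2774, 0.2311]
tcp_rot: [-3.141, -0.0, 2.789]
wrist_force: [1.7, 0.5, 0.8]
width: 0.0855
finger_force: 0.0
```

```bash
python3 -m inch '[-0.03,-0.033,0,0,0,0,-0.03,-0.033,0,0,0,0,-0.03,-0.033,0,0,0,0,-0.03,-0.033,0,0,0,0,-0.03,-0.033,0,0,0,0,-0.03,-0.033,0,0,0,0,-0.03,-0.033,0,0,0,0,-0.01,-0.01,0,0,0,0]'
```

```text
t: 1.7
eef_pos: [0.4825, -0.0282, 0.2311]
tcp_rot: [-3.14, 0.001, 2.782]
wrist_force: [-0.7, -0.6, 0.0]
width: 0.0852
finger_force: 0.0
```

```bash
python3 -m inch '[0,0,0,0,0,6,0,0,0,0,0,6,0,0,0,0,0,6,0,0,0,0,0,6,0,0,0,0,0,6,0,0,0,0,0,4,0,0,0,0,0,0,0,0,0,0,0,0]'
python3 - <<'E'
from station import bot
import numpy as np,cv2
s=bot.observe();d=bot.get_image("wrist")
np.savez("w1.npz",eef=s["eef_pos"],rot=s["tcp_rot"],**d);print(s["q"],s["eef_pos"],s["tcp_rot"],np.round(d["T_tool_cam"],3),d["fx"])
cv2.imwrite("pics/w1.png",d["frame"][:,:,::-1])
E
```

```text
t: 2.5
eef_pos: [0.4815, -0.0224, 0.2311]
tcp_rot: [-3.141, -0.0, 2.198]
wrist_force: [0.8, 0.4, -0.2]
width: 0.0852
finger_force: 0.0
[-0.0384296   0.16953818  0.03252663  1.97326416 -0.00670426  0.99941057
  0.62453089] [ 0.48151706 -0.02238403  0.23109726] [-3.14125653e+00 -4.27431220e-04  2.19806754e+00] [[-0.    -0.959 -0.283  0.073]
 [ 1.    -0.001  0.     0.001]
 [-0.    -0.283  0.959 -0.142]
 [ 0.     0.     0.     1.   ]] 359.05089708351187
```

View pics/w1.png

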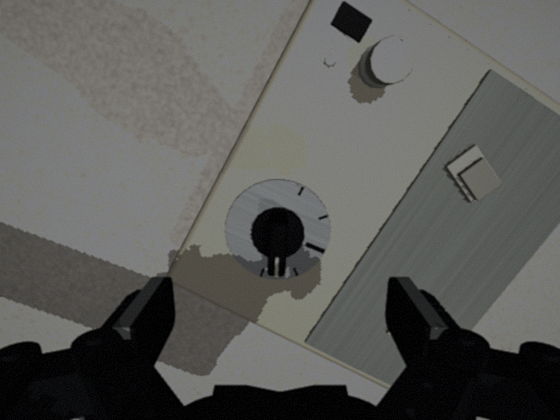

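The wrist view shows the disc centred near (278,228), the long mark at about (315,247), and the bar pointing down the image to (277,268). I'll zoom in to get accurate pixels.

Run:
```python
from h import *
d=dict(np.load("w1.npz"));f=d["frame"];P=(d["eef"],d["rot"])
c=f[170:290,215:345];g=np.clip(c.astype(float)*1.8,0,255).astype(np.uint8)
cv2.imwrite("pics/w1c.png",cv2.resize(g,None,fx=4.5,fy=4.5,interpolation=cv2.INTER_CUBIC)[:,:,::-1])
hsv=cv2.cvtColor(f,cv2.COLOR_RGB2HSV)
# disc outline: extremes by eye
print(cast(d,[[226,228],[330.5,228],[278,179],[278,278]],.078,P))
m=(f.max(2)<45).astype(np.uint8);m[:,:215]=0;m[:,345:]=0;m[290:]=0;m[:170]=0
n,l,s,ce=cv2.connectedComponentsWithStats(m)
for i in range(1,n):
    if s[i,4]>4: print(s[i],ce[i]+0,cast(d,ce[i],.078,P)[0])
```

```text
[[ 0.45936675 -0.06897055  0.078     ]
 [ 0.53258581 -0.01593855  0.078     ]
 [ 0.47070294 -0.00782718  0.078     ]
 [ 0.5236017  -0.08107874  0.078     ]]
[299 187   4   8  13] [300.53846154 190.53846154] [ 0.4917517  -0.00467104  0.078     ]
[ 251  208   53   69 2380] [277.2302521  236.37226891] [ 0.49975129 -0.04919731  0.078     ]
[319 216   8   3  13] [322.53846154 216.92307692] [ 0.52087346 -0.01208329  0.078     ]
[306 243  18  10  69] [314.72463768 247.49275362] [ 0.53251475 -0.03826147  0.078     ]
[260 268   4   9  21] [261.61904762 272.        ] [ 0.50822782 -0.08491174  0.078     ]
[293 268   5   8  21] [295.14285714 271.38095238] [ 0.53224329 -0.06676862  0.078     ]
```

View pics/w1c.png

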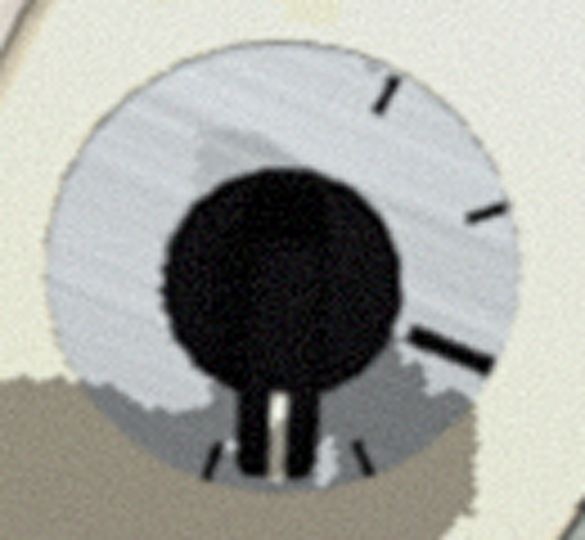

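The pointer stands about midway between the two short marks on the right. It is about 1.13 rad clockwise of the long mark, which lies at world yaw about 0.21. The axis is near (0.4965,-0.0457) and the bar is already aligned with tool x. I'll centre over it, lower part way and look.

```bash
python3 -m inch '[-0.014,-0.0005,0,0,0,0,-0.014,-0.0005,0,0,0,0,0,0,0.03,0,0,0,0,0,0.03,0,0,0,0,0,0,0,0,0,0,0,0,0,0,0]' 0
python3 - <<'E'
from station import bot
from h import *
s=bot.observe();d=bot.get_image("wrist")
P=(s["eef_pos"],s["tcp_rot"]);print(P,s["width"])
np.savez("w2.npz",eef=P[0],rot=P[1],**d)
g=np.clip(d["frame"].astype(float)*1.6,0,255).astype(np.uint8)
cv2.imwrite("pics/w2.png",g[:,:,::-1])
A=np.array(d["T_tool_cam"])
T=np.linalg.inv(A)
for z in(-.0,.048,.03):   # tool-axis points below the TCP
    p=T@[0,0,z,1];print(z,d["cx"]+d["fx"]*p[0]/p[2],d["cy"]+d["fy"]*p[1]/p[2])
E
```

```text
t: 3.15
eef_pos: [0.4975, -0.0471, 0.1713]
tcp_rot: [-3.14, -0.001, 2.195]
wrist_force: [0.7, -0.3, 0.3]
width: 0.0427
finger_force: 0.0
(array([ 0.4974689 , -0.04711941,  0.17128957]), array([-3.14044100e+00, -5.06972150e-04,  2.19451639e+00])) 0.042685557636617404
-0.0 276.89076385443093 283.8992430106379
0.048 277.5194964747438 244.58402558651665
0.03 277.3202822580978 257.04107010492515
```

View pics/w2.png

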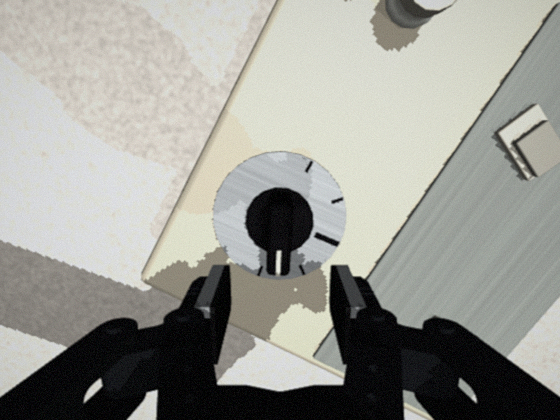

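The bar is centred at column 279 between the fingers, but the disc looks off along tool x. I'll work it out in numbers.

Run:
```python
from h import *
d=dict(np.load("w2.npz"));f=d["frame"];P=(np.zeros(3),np.zeros(3))
def tool(uv,h): return np.round(1e3*cast(d,uv,h,P)[:,:2],1)  # h: below TCP, tool coords
m=(f.max(2)<45).astype(np.uint8);m[:,:205]=0;m[:,350:]=0;m[282:]=0;m[:150]=0
n,l,s,ce=cv2.connectedComponentsWithStats(m)
pts=[]
for i in range(1,n):
    if s[i,4]>8: print(s[i],ce[i],tool(ce[i],.0933))
hsv=cv2.cvtColor(f,cv2.COLOR_RGB2HSV)
print("disc ext",tool([[213,213],[346.5,213],[280,151],[280,278]],.0933))
for r in range(236,282,3): print(r,f[r,264:296].max(1))
```

```text
[306 162   6  10  22] [308.31818182 166.63636364] [[37.3 20. ]]
[ 245  188   68   88 3838] [278.89942678 224.57008859] [[-2.6  0.7]]
[332 198  10   5  21] [336.23809524 200.23809524] [[14.6 39.4]]
[315 233  24  13 116] [326.22413793 239.02586207] [[-13.2  33.6]]
[205 265  26  17 337] [219.07418398 273.96735905] [[-39.8 -42.3]]
[299 265   6  10  32] [301.5625  269.40625] [[-36.2  16.8]]
[257 266   6  10  28] [259.67857143 270.5       ] [[-37.1 -13.1]]
[330 266  20  16 283] [339.43462898 273.66784452] [[-39.6  44.1]]
disc ext [[  5.7 -44.2]
 [  5.7  46.8]
 [ 47.5   1.5]
 [-43.    1.4]]
236 [ 2  3  3  1  3  5  4  8 15  9  9  8 10 14 11 11  7 14 13 11  9  5 10 16
  3  6  9  7  6 13 17 14]
239 [ 8  5 10  7  8  6  7 15  5 12  4  8 13 11 16  7 16 15  9 10 13 10 14  7
  6  7  3  6  9 15 13 15]
242 [ 4  0 12  0 13  9  6  9 13 13 12 10 15  1 15 21 15 12 15 14  8 12 17  8
  6  4  8  4 12 13  8 13]
245 [11  0  3  4  6  7  5 10  7  9 20  7 14 12  7 12 13 15  7 16 10 14 11 11
  8  1 13  8  5  8  8  8]
248 [ 7  2  4  3 11  0  0 13  7 12 13 12 15 11  3 12  3  7  6 13 16 13 11  8
 11  6  0  9 15  8  
[... 694 characters left out ...]
 47  14   9  11   6  12   4   9  12  53 116 142 144 135  90  30
   9   1   8  13  11   8   5  24  57  73  73  75  73  72]
269 [ 75  60  33  10   2   8   9  10   7  12  10  52 115 141 146 137  83  28
  11   9   7   8   9   5   4  25  57  69  73  77  73  74]
272 [ 73  75  66  41  12   9   7   8   5   3  20  54 100 124 138 120  68  19
   0   7  10   6   7   3  26  56  70  73  74  71  69  67]
275 [73 75 76 75 71 66 59 63 54 48 47 61 83 91 88 80 58 40 38 35 32 44 54 66
 70 75 78 73 75 76 75 74]
278 [86 85 81 83 78 73 75 73 73 73 75 73 71 73 72 74 73 78 75 74 73 74 75 74
 75 74 75 78 75 85 86 88]
281 [91 89 88 90 90 91 89 92 90 89 91 88 89 87 90 85 88 90 88 89 89 87 90 90
 91 90 89 90 88 92 94 89]
```

The disc centre lies at tool (+2..3, +1.4) mm, and the long mark points to world yaw about 0.19. The tool yaw that puts the pointer on the mark is therefore about 3.33. I'll correct the offset, go down and close gently.

```bash
python3 -m inch '[0.003,0.001,0.02,0,0,2,0,0,0.025,0,0,0,0,0,0.02,0,0,0,0,0,0.012,0,0,0,0,0,0,0,0,0]'; python3 -m inch '[0,0,0,0,0,0,0,0,0,0,0,0,0,0,0,0,0,0,0,0,0,0,0,0,0,0,0,0,0,0,0,0,0,0,0,0]' -1 40
```

```text
t: 3.7
eef_pos: [0.4963, -0.0432, 0.094]
tcp_rot: [-3.141, -0.001, 2.161]
wrist_force: [0.3, -0.2, -0.1]
width: 0.0427
finger_force: 0.0
t: 4.3
eef_pos: [0.4954, -0.0446, 0.0956]
tcp_rot: [-3.14, 0.0, 2.159]
wrist_force: [-4.7, -3.0, 6.5]
width: 0.0133
finger_force: 40.1
```

It's gripped at 13.3 mm. I'll relax the small preload, then start turning counter-clockwise, which is negative about tool z.

```bash
python3 -m inch '[-0.0005,-0.0015,-0.002,0,0,0,0,0,0,0,0,0,0,0,0,0,0,0]'; python3 -m inch '[0,0,0,0,0,-3,0,0,0,0,0,-4,0,0,0,0,0,-4,0,0,0,0,0,-4,0,0,0,0,0,0]'
```

```text
t: 4.6
eef_pos: [0.4954, -0.0447, 0.0967]
tcp_rot: [-3.142, 0.0, 2.16]
wrist_force: [-1.1, -0.9, 0.1]
width: 0.0136
finger_force: 41.0
t: 5.1
eef_pos: [0.4949, -0.0451, 0.0966]
tcp_rot: [-3.141, -0.0, 2.422]
wrist_force: [-3.4, -2.4, 1.9]
width: 0.0135
finger_force: 41.4
```

```bash
python3 -m inch '[0.0003,-0.001,0,0,0,-3,0,0,0,0,0,-5,0,0,0,0,0,-5,0,0,0,0,0,-5,0,0,0,0,0,-5,0,0,0,0,0,-3,0,0,0,0,0,0]'
```

```text
t: 5.8
eef_pos: [0.4944, -0.0459, 0.0965]
tcp_rot: [-3.141, -0.0, 2.874]
wrist_force: [-3.2, -4.9, 3.1]
width: 0.0134
finger_force: 41.4
```

```bash
python3 -m inch '[0.0005,-0.0015,-0.0005,0,0,-4,0,0,0,0,0,-5,0,0,0,0,0,-5,0,0,0,0,0,-5,0,0,0,0,0,-5,0,0,0,0,0,-2,0,0,0,0,0,0,0,0,0,0,0,0]'
python3 - <<'E'
from station import bot
from h import *
s=bot.observe();d=bot.get_image("wrist")
P=(s["eef_pos"],s["tcp_rot"]);print(P,s["q"],s["ft_torque"])
np.savez("w3.npz",eef=P[0],rot=P[1],**d)
g=np.clip(d["frame"].astype(float)*1.8,0,255).astype(np.uint8)
cv2.imwrite("pics/w3.png",g[:,:,::-1])
E
```

```text
t: 6.6
eef_pos: [0.4943, -0.047, 0.0968]
tcp_rot: [-3.141, 0.001, -2.956]
wrist_force: [1.6, -5.6, -4.2]
width: 0.0131
finger_force: 40.4
(array([ 0.49426484, -0.04697593,  0.09676205]), array([-3.14079738e+00,  9.57068268e-04, -2.95630443e+00])) [ 0.22140134  0.39622362 -0.21513432  2.04488323  0.1273864   0.71163822
  1.68196473] [-1.1103127  -0.23520116 -0.06088171]
```

View pics/w3.png

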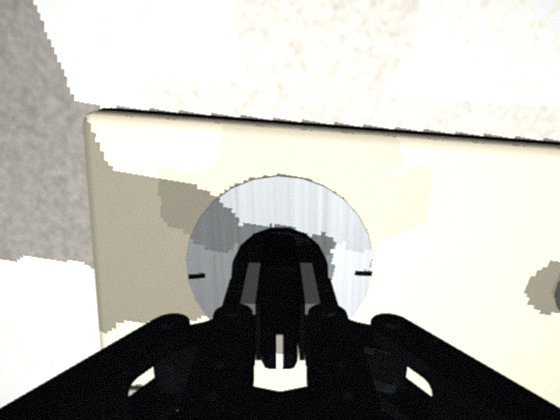

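The two far short marks at (197,275) and (363,273) sit symmetrically about the pointer, so it stands at the long mark. Now a gentle pull.

```bash
python3 -m inch '[0,-0.0015,-0.001,0,0,0,0,0,-0.001,0,0,0,0,0,0,0,0,0]'
```

```text
t: 6.95
eef_pos: [0.4943, -0.047, 0.0975]
tcp_rot: [3.141, 0.001, -2.954]
wrist_force: [6.2, -2.1, -19.6]
width: 0.0133
finger_force: 40.0
```

It's blocked here. I'll ease off and feel counter-clockwise under light tension.

```bash
python3 -m inch '[0,0,0.001,0,0,0,0,0,0,0,0,-1,0,0,0,0,0,-1,0,0,0,0,0,-1,0,0,0,0,0,0]'
```

```text
t: 7.45
eef_pos: [0.4943, -0.0471, 0.0972]
tcp_rot: [3.141, 0.001, -2.901]
wrist_force: [5.3, -1.5, -15.0]
width: 0.0131
finger_force: 40.7
```

```bash
python3 -m inch '[0,0,0,0,0,-1,0,0,0,0,0,-1,0,0,0,0,0,-1,0,0,0,0,0,0]'
```

```text
t: 7.85
eef_pos: [0.4943, -0.0473, 0.0975]
tcp_rot: [3.141, 0.001, -2.848]
wrist_force: [4.6, -1.2, -12.2]
width: 0.0132
finger_force: 41.0
```

```bash
python3 -m inch '[-0.0007,0,0,0,0,-1,0,0,0,0,0,-1,0,0,0,0,0,-1,0,0,0,0,0,0]'
```

```text
t: 8.25
eef_pos: [0.4943, -0.0474, 0.0981]
tcp_rot: [3.141, -0.0, -2.795]
wrist_force: [-0.2, -1.8, -2.6]
width: 0.0133
finger_force: 42.4
```

```bash
python3 -m inch '[0,0,0,0,0,-1,0,0,0,0,0,-1,0,0,0,0,0,-1,0,0,0,0,0,0]'
```

```text
t: 8.65
eef_pos: [0.4945, -0.0475, 0.0981]
tcp_rot: [3.141, -0.0, -2.744]
wrist_force: [-2.0, -1.6, 2.5]
width: 0.0129
finger_force: 43.4
```

```bash
python3 -m inch '[0,0,-0.001,0,0,0,0,0,0,0,0,0]'; python3 -c "
from station import bot
s=bot.observe();print(s['ft_torque'],s['wrist_force'],s['q'])"
```

```text
t: 8.85
eef_pos: [0.4944, -0.0476, 0.0985]
tcp_rot: [3.141, -0.0, -2.744]
wrist_force: [-0.9, -2.2, -2.2]
width: 0.013
finger_force: 42.7
[-0.22680347  0.1795254  -0.37433063] [-0.87662055 -2.22451906 -2.22332003] [ 0.26381345  0.39849768 -0.26376858  2.04085292  0.15363143  0.72095043
  1.87213915]
```

A resisting moment has built up and the knob has risen, so the key seems to have entered the notch. I'll turn back until the moment is near zero.

```bash
python3 -m inch '[0,-0.0005,0,0,0,1,0,0,0,0,0,1,0,0,0,0,0,1,0,0,0,0,0,0]'; python3 -c "
from station import bot
s=bot.observe();print(s['ft_torque'],s['wrist_force'])"
```

```text
t: 9.25
eef_pos: [0.4944, -0.0475, 0.0986]
tcp_rot: [3.141, -0.001, -2.796]
wrist_force: [-1.0, 1.2, -3.1]
width: 0.0133
finger_force: 42.3
[ 0.3476438   0.46904785 -0.07815579] [-0.99441546  1.19284431 -3.08444024]
```

Nearly no moment now, and no pull resistance beyond friction. I'll raise it in small steps.

```bash
python3 -m inch '[0,0,-0.001,0,0,0,0,0,-0.0005,0,0,0,0,0,0,0,0,0]'; python3 -c "
from station import bot
s=bot.observe();print(s['ft_torque'],s['wrist_force'])"
```

```text
t: 9.55
eef_pos: [0.4944, -0.0475, 0.1003]
tcp_rot: [3.141, -0.001, -2.796]
wrist_force: [-2.3, 3.6, -2.8]
width: 0.0127
finger_force: 42.4
[ 0.62672169  0.66131364 -0.02701756] [-2.30540827  3.59988396 -2.81145354]
```

```bash
python3 -m inch '[0.001,0.001,-0.001,0,0,0,0,0,-0.001,0,0,0,0,0,-0.001,0,0,0,0,0,-0.001,0,0,0,0,0,-0.0005,0,0,0,0,0,0,0,0,0]'; python3 -c "
from station import bot
s=bot.observe();print(s['ft_torque'],s['wrist_force'])"
```

```text
t: 10.15
eef_pos: [0.4943, -0.0475, 0.1052]
tcp_rot: [-3.141, 0.001, -2.796]
wrist_force: [1.5, 0.4, -2.3]
width: 0.0136
finger_force: 42.5
[ 0.2274795  -0.13481815  0.00334233] [ 1.5368229   0.36789057 -2.26271535]
```

```bash
python3 -m inch '[0,0,-0.001,0,0,0,0,0,-0.0005,0,0,0,0,0,0,0,0,0]'
```

```text
t: 10.45
eef_pos: [0.4942, -0.0474, 0.1057]
tcp_rot: [-3.141, 0.001, -2.796]
wrist_force: [5.2, 0.1, -12.7]
width: 0.0135
finger_force: 40.9
```

```bash
python3 -m inch '[0,0,-0.0005,0,0,0,0,0,-0.0005,0,0,0,0,0,0,0,0,0]'
```

```text
t: 10.75
eef_pos: [0.4942, -0.0474, 0.1058]
tcp_rot: [3.141, 0.001, -2.796]
wrist_force: [8.5, 0.9, -21.6]
width: 0.0133
finger_force: 39.7
```

It reached the hard stop about 10 mm up. I'll relax the pull, let go and retreat.

```bash
python3 -m inch '[-0.0007,0,0.0018,0,0,0,0,0,0,0,0,0]'; python3 -m inch '[0,0,0,0,0,0,0,0,0,0,0,0,0,0,0,0,0,0,0,0,0,0,0,0,0,0,0,0,0,0]' 0.2
```

```text
t: 10.95
eef_pos: [0.4943, -0.0474, 0.1055]
tcp_rot: [-3.141, -0.0, -2.796]
wrist_force: [1.7, -0.0, -4.0]
width: 0.0136
finger_force: 42.5
t: 11.45
eef_pos: [0.4942, -0.0472, 0.1056]
tcp_rot: [-3.142, 0.0, -2.796]
wrist_force: [0.3, 0.2, -0.3]
width: 0.0516
finger_force: 0.0
```

```bash
python3 -m inch '[0,0,-0.01,0,0,0,0,0,-0.03,0,0,0,0,0,-0.03,0,0,0,0,0,-0.03,0,0,0,0.03,0,0,0,0,0,0.03,0,0,0,0,0,0,0,0,0,0,0,0,0,0,0,0,0]'
python3 - <<'E'
from station import bot
from h import *
s=bot.observe();d=bot.get_image("wrist")
P=(s["eef_pos"],s["tcp_rot"]);print(P,s["wrist_force"])
g=np.clip(d["frame"].astype(float)*1.8,0,255).astype(np.uint8)
cv2.imwrite("pics/w4.png",g[:,:,::-1])
Z=d["range_z"];A=np.eye(4);A[:3,:3]=Ro.from_euler("xyz",P[1]).as_matrix();A[:3,3]=P[0];A=A@d["T_tool_cam"]
v,u=np.mgrid[:420,:560];X=np.stack([(u-d["cx"])/d["fx"]*Z,(v-d["cy"])/d["fy"]*Z,Z,np.ones_like(Z)],-1)@A.T
near=(np.hypot(X[...,0]-.4943,X[...,1]+.0474)<.04)&(Z>0)&(X[...,2]<.145)
print(np.percentile(X[...,2][near],[10,50,90,98,100]))
E
```

```text
t: 12.25
eef_pos: [0.4379, -0.0677, 0.2064]
tcp_rot: [-3.141, 0.001, -2.797]
wrist_force: [0.5, 0.8, 0.4]
width: 0.0515
finger_force: 0.0
(array([ 0.43789244, -0.06770972,  0.20637472]), array([-3.14062777e+00,  1.33941047e-03, -2.79705644e+00])) [0.48190362 0.82931976 0.425196  ]
[0.07686521 0.0782119  0.13180891 0.13306045 0.13475169]
```

View pics/w4.png

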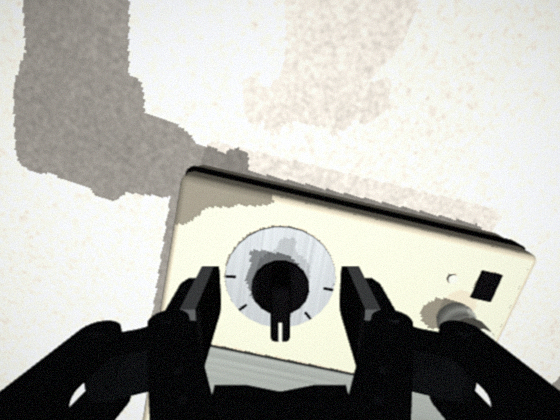

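The knob stands out, with its bar pointing down the image to (280,335). Its top is at 0.133 m, which is the full 10 mm up. The gripper is clear of it and the pot hasn't moved.

```bash
python3 -c "
from station import bot
print(bot.job_done())"
```

```text
the job is handed in; nothing more can be done
None
```

The knob was turned to the long mark and pulled up the full 10 mm in the locking notch, about 0.16 rad counter-clockwise of it; it stayed out when released, and the job is handed in.

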